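# Set the lens edger to full speed and start it

## Task

Get the bench lens edger running at full speed: with the fingertips, push the crossbar speed lever away from the front of the machine, through its half-speed click, until it is fully home against its far stop, and only then press the white start button all the way down and let it go. Push and press only: leave the ball-topped coolant lever as it is set, and do not shift or pick up the loose lens, screwdriver or spectacles.

Things in the scene. Friction and masses are not known exactly. Their poses are not given: they have to be found in the camera images.
- edger: Lens grinder fixed to the bench: grey deck 270 mm deep (x), 480 wide (y -210 to +270), its flat top 60 mm above the bench. Origin on the bench; x points from its front (robot side) to its rear, z up. White head with grey stone at its left end (y +110 to +265), 165 mm high. Two lever mounts on the deck at x +20 mm, y +10 and y -100 mm; which lever is in which place varies.
- speed_mount: Fixed metal bezel of the speed lever, 130 (x) x 46 (y) x 12 mm high, on the deck. Origin at the centre of its underside, on the deck top (60 mm above the bench); axes parallel to the edger's. Slot along x; beside it one raised pip marks the half-speed place and two pips the full-speed end.
- speed_bar (a point): Centre of the speed lever's black crossbar (16 mm diameter, 48 mm long along y), on a steel stem 9 mm thick (x), 12 mm wide. The stem turns about a pivot 35 mm below speed_mount's origin; the bar, 110 mm from the pivot, swings in the edger's x-z plane: 33 mm to the front of the mount's origin at off, 75 mm above the deck upright, 33 mm to the rear (70 mm above the deck) at full.
- speed (a joint): Speed lever angle, rad. 0 = off (leans 0.3 to the front; starts within 0.04 of it); 0.3 = half speed, upright, a spring detent with a hump on either side; 0.6 = full, leaning 0.3 to the rear at a hard stop. Let go close to 0.3 it clicks back there; on the humps' flanks it may stay where left; beyond about 0.52 it drops to the stop and stays. Passing a hump takes up to about 10 N pushed 35 mm above the deck.
- start_top (a point): Centre of the top face of the start button: round white push button, 32 mm diameter, in a black housing on the deck, in front of and between the two levers. Pressed straight down; 6 mm travel; it springs back.
- start (a joint): Travel of the start button, m: 0 = out, 0.006 = fully down (about 5 N).
- coolant_ball (a point): Centre of the black 20 mm ball on the thin coolant lever, which stands in the other mount (same bezel, slot along x) and swings easily (0.3 rad either side of upright); set anywhere along its slot and to be left so. 78 mm from its pivot, which is 35 mm below the deck top.
- lens: Loose clear round lens, 60 mm diameter, 9 mm thick, lying on the deck near its front right corner. Origin at the centre of its underside. Not to be moved.
- screwdriver: Loose slim screwdriver 130 mm long lying on the bench to the right of the edger. Not to be moved.
- spectacles: Loose black spectacles, 135 mm wide, temples 135 mm long, 40 mm high, standing open on the bench to the right of the edger. Origin under the bridge. Not to be moved.

How it is judged:
On the way, in this order (a step that is already met when the one before it is completed fails the run):
1. the speed lever is fully home at its second stop (value of joint speed above 0.56 rad), for 0.2 s.
2. the start button is pressed down with the lever at full (value of joint start above 0.0045 m and value of joint speed above 0.56 rad), for 0.05 s.
At the end, for the whole second after the job is handed in: The speed lever rests at its second stop (joint above 0.56 of 0.6 rad), the start button was pressed at least 4.5 mm after that and is out again, the coolant lever's ball is within 10 mm of where it was, and the lens, screwdriver and spectacles are within 15 mm of where they were (value of joint speed above 0.56 rad and value of joint start below 0.0015 m and distance of coolant_ball from where it was at the start of the episode below 0.01 m and distance of each of lens, screwdriver, spectacles from where it was at the start of the episode below 0.015 m); the robot touches nothing.
It fails at once if start button pressed before the speed lever is at full (value of joint start above 0.003 m and value of joint speed below 0.53 rad).
It fails at once if coolant lever moved (distance of coolant_ball from where it was at the start of the episode above 0.01 m).
It fails at once if a loose bystander shifted or picked up (distance of any of lens, screwdriver, spectacles from where it was at the start of the episode above 0.015 m).
It also fails if it takes over 38 s, if anything falls off the work surface, if the arm or the gripper's body presses on something with over 40 N, if the wrist force passes 120 N, or if a joint passes its speed limit or range.

## Robot

A 6-joint arm with a two-finger parallel gripper is mounted at the origin on the work surface. World frame = base frame: x ahead of the robot, y to its left, z up, the work surface at z = 0. Lengths are in m, angles in rad, forces in N, time in s.
With the tool pointing down it reaches from about 0.425 to 1.125 m from the base axis. Payload 14.9 kg.
Tool frame: the origin (TCP) lies on the front face of the gripper's body, between the roots of the fingers; the fingertips stand 78 mm ahead of it and the grasp point (between the pads) lies 60 mm ahead of it; z points along the fingers, y is the line along which they close (so a half turn about z gives the same grasp; the last joint's range is limited). The gripper opens to 91 mm and grips with 3 to 60 N. Pads are 32 mm wide; open, the fingers measure 118 mm over their backs; the gripper's body (76 mm by 178 mm) begins 60 mm behind the grasp point.
Start: joints at [1.289, 0.379, 1.734, -0, 1.028, -0.033], TCP at [0.172, 0.678, 0.292] pointing down, gripper open.
Joint ranges: [-2.77, 2.77], [-0.74, 2.19], [0, 2.66], [-1.06, 4.2], [0.31, 2.87], [-3.08, 3.08]. Speed limits (rad/s): [1.89, 1.89, 2.39, 3.14, 3.14, 3.14].

## Interface

Orientations are given as [roll, pitch, yaw] about the fixed x, y, z axes, in that order (R = Rz(yaw) Ry(pitch) Rx(roll)).
In Python, from cell import sensors, optics, order, spotter gives the robot as it stands.
- The arm moves only by the tool jog_arm, never from a script. Its argument "moves" is a list of rows, each a list of 3 entries, a list of its own where there are three numbers: the shift along the world's x, y, z in cm, then the turn about the world's z in rad, then the closure, from -1 (fully open) to 1 (shut). In form: [[[tx, ty, tz], spin, gripper], ...]. A call has 1 to 12 rows; each row is the pose to reach, as a shift and turn from the pose commanded when the call began; what a row does not reach only later rows make up. A row lasts 1/8 s, in which the tool goes at most 62.5 mm and 10.7 degrees, less where a joint would pass 70% of its speed; a pose out of reach is approached as far as the arm can. A call with a gripper value outside its range is refused whole. The fingers move at their own pace and stop on an object; the grip force is fixed at half the most. Time passes only in rows, so rows that repeat a pose let the fingers close. It gives the time, the measured TCP pose, the force, the opening and the grip force at its end, in the units of the state.
- sensors.observe(): the state, without advancing time (a new reading comes with each control period).
- optics.capture(name): name is "scene" or "side" or "wrist"; returns (picture, depth): 420x560x3 uint8, red, green, blue; 420x560 float32, m along the optical axis (not along the pixel's ray), 0 where there is no reading.
- optics.camera_model(name): a dict with "vertical_fov" (degrees; the focal length in pixels is half the picture's height over the tangent of half this angle, whatever the lens; pixels are square), "cx", "cy" (the principal point, pixels), "k1" (the pictures are not rectified: a ray, as slopes to the right and down, at radius r is drawn at 1 + k1 r^2 times it, then the intrinsics apply), "position" and "rotation" of the camera in the world. Camera axes: x right, y down, z forward; pixel columns grow to the right and rows downward; lengths in m; the calibration is good to about 2 mm. A picture is of the moment at which its call begins: read the wrist's pose just before it. camera_model takes no time and is no camera call; for the wrist camera it gives the pose at the moment of the call.
- order.close_job(): hands the job in; it is judged then, once.
Trained networks look in the newest picture that a camera, given by its name, has taken for a name from the list of things; names that differ only in an ending like _2 or _b are one class to them, and where a whole thing is asked for, a point or a joint stands for the part that bears it (a point fixed in the world has none). Each returns a list of dicts, best first, with "score" (0 to 1); they miss things now and then, are a little off and sometimes report something else, mostly with a low value. They report only what shows in the picture. A call takes as long as a camera call.
- spotter.look_for(camera, name): "at" ([x, y, z] in m, in world coordinates, good to about 4 mm: the middle of the surface that is visible of it).
- spotter.trace(camera, name): "mask" (420x560 bool, what is visible of it).
The state is a dict: "clock": time; "joint_pos": joint angles; "qd": joint speeds; "effort": joint torques, N m; "position": TCP position; "tcp_rot": TCP orientation; "ft_force": force on the tool from outside, world axes, zero at the start; "ft_torque": the same for the moment, N m; "finger_gap": opening from 0.0 (shut) to 1.0 (fully open); "grip_force": force on a finger pad.
Only numpy, scipy, OpenCV 4.12 (cv2) and the standard library are available. Lean on these libraries where they do the work, as an engineer would, in place of code of your own. Each camera call takes 0.05 s, during which the arm holds its last target. There are 200 camera calls.

## Working session

There is one attempt and no reset: what is moved stays moved. The work goes in short steps, Python scripts to look and compute and a tool call to move; the robot and the scene stay as the last step left them, time stands still between calls to the robot, and variables do not carry over. Pictures are saved under pics/ and viewed, at most 10 in all, crops included, and the job is handed in when it is done.

Besides the shell and the picture viewer there is one more tool, called after "Emit:" by a JSON object that holds its "name" and its "arguments", one argument or row to a line. jog_arm: Moves the arm, as the interface text tells. Its arguments: {"type":"object","properties":{"moves":{"type":"array"}},"required":["moves"]}

```bash
mkdir -p pics; python3 - <<'E'
from cell import sensors, optics, order, spotter
import cv2, numpy as np
s=sensors.observe(); print(s['clock'],s['position'],s['tcp_rot'],s['finger_gap'])
ims=[]
for c in ['scene','side']:
    p,d=optics.capture(c); cv2.imwrite(f'pics/{c}0.png',p[:,:,::-1]); m=optics.camera_model(c); print(c,m['position'])
    for n in ['edger','speed_mount','speed_bar','start_top','coolant_ball','lens']:
        print(n,[(np.round(r['at'],4).tolist(),round(r['score'],2)) for r in spotter.look_for(c,n)[:2]])
E
```

```text
0.0 [0.1722885  0.67815432 0.29160419] [-3.14053929e+00 -3.18392020e-05  2.89277016e+00] 1.0021922848668543
scene [ 1.07909797 -0.08595967  0.60811982]
edger [([0.6226, 0.1663, 0.06], 0.69)]
speed_mount [([0.5824, -0.0053, 0.0718], 0.66)]
speed_bar [([0.5601, -0.0101, 0.1278], 0.71)]
start_top [([0.4696, 0.0311, 0.0845], 0.63)]
coolant_ball []
lens [([0.4987, -0.0704, 0.0667], 0.77)]
side [0.42402633 0.61403182 0.84213121]
edger [([0.5323, 0.2084, 0.0621], 0.94)]
speed_mount [([0.5715, 0.0041, 0.0758], 0.72)]
speed_bar [([0.558, -0.0002, 0.1345], 0.86)]
start_top [([0.4642, 0.0381, 0.0844], 0.74)]
coolant_ball [([0.5781, 0.1119, 0.1059], 0.54)]
lens [([0.488, -0.0653, 0.0685], 0.79)]
```

View pics/scene0.png

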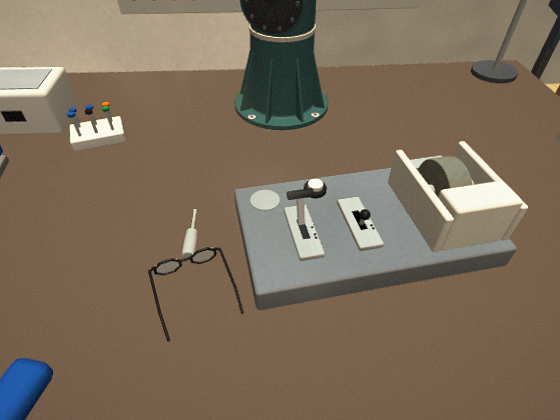

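View pics/side0.png

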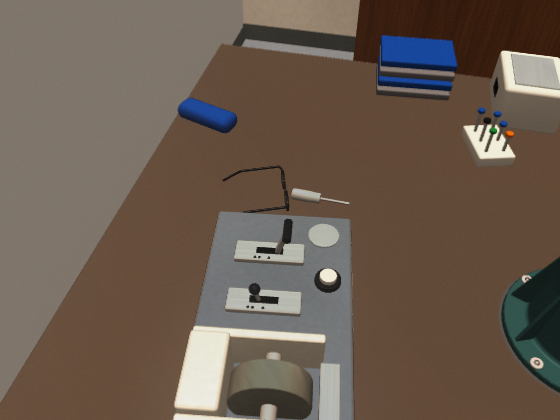

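The scene picture shows the crossbar lever at about (300,195), leaning to the front over the mount at (305,232). The start button is at (316,187), the coolant ball at (363,214) and the lens at (265,200). The side view agrees: bar (288,230), button (328,277), ball (254,289). Next I measure the yaw and refine the positions.

```bash
cat > h.py <<'E'
from cell import sensors, optics, order, spotter
import cv2, numpy as np
def cloud(c,d):
    m=optics.camera_model(c); h,w=d.shape; f=h/2/np.tan(np.radians(m['vertical_fov'])/2)
    K=np.array([[f,0,m['cx']],[0,f,m['cy']],[0,0,1.]])
    u,v=np.meshgrid(np.arange(w),np.arange(h))
    n=cv2.undistortPoints(np.stack([u,v],-1).reshape(-1,1,2).astype(float),K,np.array([m['k1'],0,0,0.])).reshape(h,w,2)
    P=np.dstack([n,np.ones((h,w))])*d[...,None]
    P=P@np.array(m['rotation']).T+m['position']; P[d==0]=np.nan; return P
def pts(c,P,n):
    r=spotter.trace(c,n); 
    if not r: return np.zeros((0,3))
    q=P[r[0]['mask']]; return q[~np.isnan(q[:,0])]
E
python3 - <<'E'
from h import *
for c in ['scene','side']:
    p,d=optics.capture(c); P=cloud(c,d)
    for n,lo,hi in [('edger',.055,.065),('speed_mount',.068,.078),('speed_bar',.115,.16),('start_top',.078,.1),('coolant_ball',.09,.13)]:
        q=pts(c,P,n); q=q[(q[:,2]>lo)&(q[:,2]<hi)]
        if len(q)<5: print(c,n,len(q)); continue
        print(c,n,len(q),'mean',q.mean(0).round(4),'min',np.percentile(q,2,axis=0).round(4),'max',np.percentile(q,98,axis=0).round(4),'rect',np.round(np.hstack([*map(np.atleast_1d,cv2.minAreaRect((q[:,:2]*1000).astype(np.float32)))]),1))
E
```

```text
Traceback (most recent call last):
  File "h.py", line 9, in cloud
    P=P@np.array(m['rotation']).T+m['position']; P[d==0]=np.nan; return P
      ~~~~~~~~~~~~~~~~~~~~~~~~~~~^~~~~~~~~~~~~~
ValueError: operands could not be broadcast together with shapes (420,560) (3,)
```

```bash
sed -i "s/np.array(m\['rotation'\]).T/R.from_euler('xyz',m['rotation']).as_matrix().T/; 1i from scipy.spatial.transform import Rotation as R" h.py
cat > m.py <<'E'
from h import *
for c in ['scene','side']:
    p,d=optics.capture(c); P=cloud(c,d)
    for n,lo,hi in [('edger',.055,.065),('speed_mount',.068,.078),('speed_bar',.115,.16),('start_top',.078,.1),('coolant_ball',.09,.13)]:
        q=pts(c,P,n); q=q[(q[:,2]>lo)&(q[:,2]<hi)]
        if len(q)<5: print(c,n,len(q)); continue
        print(c,n,len(q),'mean',q.mean(0).round(4),'min',np.percentile(q,2,axis=0).round(4),'max',np.percentile(q,98,axis=0).round(4),'rect',np.round(np.hstack([*map(np.atleast_1d,cv2.minAreaRect((q[:,:2]*1000).astype(np.float32)))]),1))
print(optics.camera_model('scene')['rotation'])
E
python3 m.py
```

```text
scene edger 14784 mean [0.5884 0.0657 0.0604] min [ 0.4255 -0.1125  0.0568] max [0.6984 0.3302 0.0626] rect [545.6 120.7 271.3 479.3   8. ]
scene speed_mount 1194 mean [ 0.5949 -0.0039  0.0724] min [ 0.5254 -0.0306  0.0692] max [0.6476 0.0241 0.0747] rect [583.9  -4.  130.9  47.8   9.3]
scene speed_bar 273 mean [ 0.5554 -0.0094  0.1324] min [ 0.5456 -0.0318  0.1167] max [0.5615 0.0137 0.1391] rect [553.6  -8.9  16.9  47.5  10.5]
scene start_top 142 mean [0.4688 0.0344 0.0821] min [0.4538 0.0198 0.0789] max [0.4819 0.0498 0.0845] rect [468.   34.2  32.4  31.4  52.3]
scene coolant_ball 97 mean [0.5862 0.1071 0.1065] min [0.5774 0.0995 0.0977] max [0.5918 0.1167 0.1123] rect [584.5 108.   18.3  15.1  75.7]
side edger 14372 mean [0.5385 0.0646 0.0604] min [ 0.4002 -0.1099  0.0574] max [0.69   0.2799 0.0634] rect [548.3  94.7 269.8 425.4   8.5]
side speed_mount 1303 mean [ 5.831e-01 -1.000e-04  7.220e-02] min [ 0.5209 -0.0286  0.0687] max [0.644  0.0252 0.0755] rect [583.2  -2.5 130.1  48.9   8.7]
side speed_bar 204 mean [ 0.5504 -0.0032  0.1356] min [ 0.5418 -0.0299  0.1248] max [0.5593 0.0169 0.1401] rect [551.8  -6.9  16.5  50.8   7.6]
side start_top 197 mean [0.4664 0.0375 0.0821] min [0.4534 0.0225 0.0785] max [0.4796 0.0502 0.0848] rect [466.7  36.2  27.   31.3  10. ]
side coolant_ball 0
[-2.34767513e+00 -2.86701355e-04  1.50833890e+00]
```

Emit:
{"name": "jog_arm", "arguments": {
  "moves": [
    [[5,-4,0],0.05,1],
    [[10,-8,0],0.1,1],
    [[14,-12.5,0],0.15,1],
    [[18,-17,0],0.2,1],
    [[21,-22,0],0.25,1],
    [[24,-27,0],0.3,1],
    [[26,-32.5,0],0.394,1],
    [[27.5,-38,0],0.394,1],
    [[29,-43.5,0],0.394,1],
    [[30,-49,0],0.394,1],
    [[31,-54.5,0],0.394,1],
    [[31.5,-60,0],0.394,1]
  ]
}}

```text
clock: 2.85
position: [0.4876, 0.0767, 0.2926]
tcp_rot: [-3.142, 0.001, -2.996]
ft_force: [1.2, -0.2, -0.7]
finger_gap: 0.002
grip_force: 0.0
```

Emit:
{"name": "jog_arm", "arguments": {
  "moves": [
    [[1,-5,0],0,1],
    [[1,-9.2,0],0,1],
    [[1,-9.2,-4],0,1],
    [[1,-9.2,-7.5],0,1],
    [[1,-9.2,-9.5],0,1],
    [[1,-9.2,-9.5],0,1],
    [[1,-9.2,-9.5],0,1]
  ]
}}

```text
clock: 3.72
position: [0.4979, -0.0136, 0.1981]
tcp_rot: [-3.141, 0.001, -2.996]
ft_force: [0.2, -0.1, -0.3]
finger_gap: 0.003
grip_force: 0.0
```

Emit:
{"name": "jog_arm", "arguments": {
  "moves": [
    [[2.5,0.36,0],0,1],
    [[4,0.58,0],0,1],
    [[5,0.73,0],0,1],
    [[6,0.87,0],0,1],
    [[7,1.02,0],0,1],
    [[8,1.17,0],0,1],
    [[8.5,1.24,0],0,1],
    [[9,1.3,0],0,1],
    [[9,1.3,0],0,1],
    [[9,1.3,0],0,1]
  ]
}}

```text
clock: 4.97
position: [0.5872, -0.0006, 0.1972]
tcp_rot: [3.142, -0.0, -2.996]
ft_force: [0.7, -0.3, 1.0]
finger_gap: 0.002
grip_force: 0.0
```

```bash
python3 m.py | grep -E "speed_bar|cool"; python3 -c "
from h import *
p,d=optics.capture('side'); cv2.imwrite('pics/s1.png',p[:,:,::-1])"
```

```text
scene speed_bar 287 mean [0.6184 0.0012 0.1343] min [ 0.6085 -0.0225  0.1187] max [0.6253 0.0251 0.1392] rect [6.134e+02 6.000e-01 2.240e+01 4.930e+01 1.040e+01]
scene coolant_ball 0
side speed_bar 0
side coolant_ball 89 mean [0.5804 0.1118 0.1071] min [0.5733 0.1037 0.0968] max [0.5877 0.1181 0.113 ] rect [580.4 110.5  15.1  15.3  13.4]
```

View pics/s1.png

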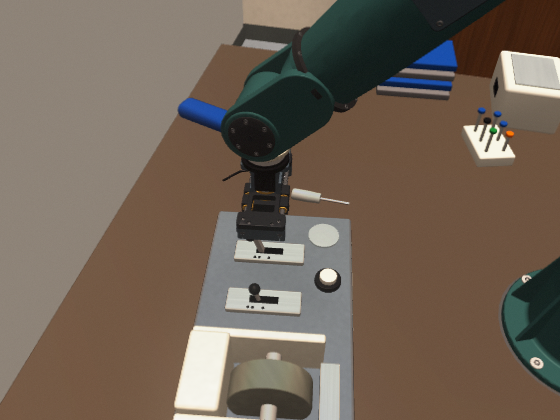

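The side picture shows the stem (258,245) leaning to the rear. The scene depth puts the bar about 64 mm further back, which matches full. A small extra nudge will confirm the stop.

Emit:
{"name": "jog_arm", "arguments": {
  "moves": [
    [[0.3,0.04,0],0,1],
    [[0.5,0.07,0],0,1],
    [[0.6,0.09,0],0,1],
    [[0.6,0.09,0],0,1]
  ]
}}

```text
clock: 6.12
position: [0.591, 0.0, 0.1968]
tcp_rot: [3.141, -0.007, -2.996]
ft_force: [-22.1, -5.1, 16.8]
finger_gap: 0.007
grip_force: 11.6
```

Emit:
{"name": "jog_arm", "arguments": {
  "moves": [
    [[-2,-0.29,0],0,1],
    [[-5,-0.73,0],0,1],
    [[-8,-0.5,0.5],0,1],
    [[-11,2,0.5],0,1],
    [[-12.4,3.5,0],0,1],
    [[-12.4,3.5,-1],0,1],
    [[-12.4,3.5,-2],0,1],
    [[-12.4,3.5,-2],0,1]
  ]
}}

```text
clock: 7.12
position: [0.4696, 0.035, 0.1761]
tcp_rot: [3.141, -0.002, -2.997]
ft_force: [-0.3, 1.2, 0.4]
finger_gap: 0.005
grip_force: 0.0
```

```bash
python3 m.py | grep -E "speed_bar|cool|start"
```

```text
scene speed_bar 285 mean [0.6187 0.001  0.1342] min [ 0.6105 -0.0224  0.1188] max [0.6252 0.025  0.1391] rect [616.5   1.5  14.7  49.6   6.7]
scene start_top 0
scene coolant_ball 88 mean [0.5867 0.1065 0.1063] min [0.5781 0.0992 0.0976] max [0.5923 0.1164 0.1119] rect [584.6 108.3  15.7  17.8  10. ]
side speed_bar 211 mean [0.6135 0.0053 0.1348] min [ 0.6054 -0.0202  0.1175] max [0.6232 0.025  0.14  ] rect [614.    1.8  17.7  48.2   7. ]
side start_top 42 mean [0.4653 0.0473 0.081 ] min [0.4554 0.0429 0.0783] max [0.4752 0.0516 0.0839] rect [465.5  47.3  20.4   9.3  17.7]
side coolant_ball 0
```

Emit:
{"name": "jog_arm", "arguments": {
  "moves": [
    [[-0.2,0,-0.8],0,1],
    [[-0.2,0,-1.3],0,1],
    [[-0.2,0,-1.7],0,1],
    [[-0.2,0,-2.0],0,1],
    [[-0.2,0,-2.0],0,1]
  ]
}}

```text
clock: 8.35
position: [0.4672, 0.0354, 0.157]
tcp_rot: [3.142, -0.001, -2.996]
ft_force: [-2.6, -0.1, 3.6]
finger_gap: 0.005
grip_force: 1.7
```

Emit:
{"name": "jog_arm", "arguments": {
  "moves": [
    [[0,0,-0.2],0,1],
    [[0,0,-0.3],0,1],
    [[0,0,-0.4],0,1],
    [[0,0,-0.4],0,1]
  ]
}}

```text
clock: 8.85
position: [0.4676, 0.0354, 0.1542]
tcp_rot: [3.142, -0.0, -2.996]
ft_force: [-10.7, -0.3, 29.1]
finger_gap: 0.008
grip_force: 14.4
```

The bottom of travel shows clearly at 29 N. Releasing and backing off upward.

Emit:
{"name": "jog_arm", "arguments": {
  "moves": [
    [[0,0,1],0,1],
    [[0,0,4],0,1],
    [[0,0,9],0,1],
    [[-1,10,14],0,1],
    [[-1,16,14],0,1],
    [[-1,20,14],0,1],
    [[-1,20,14],0,1],
    [[-1,20,14],0,1],
    [[-1,20,14],0,1]
  ]
}}

```text
clock: 9.98
position: [0.4573, 0.2347, 0.293]
tcp_rot: [-3.141, -0.0, -2.997]
ft_force: [-0.3, -0.6, -0.4]
finger_gap: 0.004
grip_force: 0.0
```

```bash
python3 m.py | grep -E "speed_bar|cool|start"; python3 -c "
from h import *
p,d=optics.capture('scene'); cv2.imwrite('pics/s2.png',p[:,:,::-1])"
```

```text
scene speed_bar 0
scene start_top 147 mean [0.4688 0.0344 0.082 ] min [0.4541 0.0196 0.0786] max [0.4813 0.0503 0.0843] rect [467.8  34.9  29.2  33.    0. ]
scene coolant_ball 91 mean [0.5864 0.1073 0.1065] min [0.5779 0.1004 0.0961] max [0.5916 0.1162 0.1124] rect [584.8 107.9  17.5  14.8  68.4]
side speed_bar 220 mean [0.6136 0.0055 0.1345] min [ 0.6054 -0.0198  0.1168] max [0.6235 0.0262 0.1401] rect [613.9   1.7  18.1  50.3   8.9]
side start_top 0
side coolant_ball 102 mean [0.5813 0.1113 0.1073] min [0.5734 0.1024 0.0985] max [0.5896 0.1178 0.1129] rect [581.8 109.9  16.8  16.4  54.4]
```

View pics/s2.png

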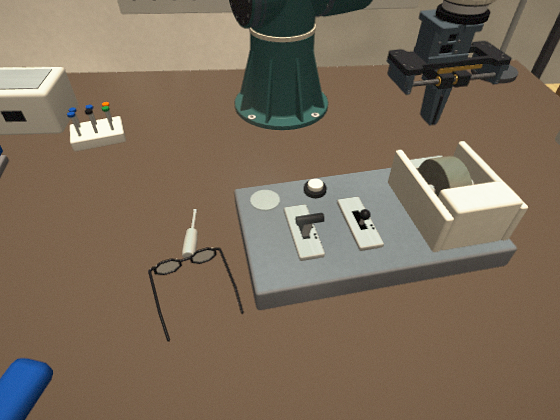

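The lever is at full (310,220) and the button is out (316,187). The coolant ball (363,214), lens, screwdriver and spectacles are unchanged, and the arm is clear.

```bash
python3 -c "
from cell import order
print(order.close_job())"
```

```text
the job is handed in; nothing more can be done
None
```

The speed lever is home at its full-speed stop, and the start button was then pressed to the bottom and released. The coolant lever and loose items look unmoved in the final pictures, and the job is handed in; no verdict came back.

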